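# Free the shaker's clamp bar

### The job

The sample jars on the orbital shaker are held by a sliding clamp bar that is locked by a black knurled screw at one end. Lightly roll a fingertip across the exposed knurled rim to turn the screw counter-clockwise (seen from above) by two full turns - well short of three, where it would drop out of its thread - and then push the freed bar back, away from the jars, all the way to its end stops. Work with the fingertips only, lifting nothing; leave the jars standing where they are and the other things on the bench alone.

Things in the scene. Friction and masses are not known exactly. Their poses are not given: they have to be found in the camera images.
- shaker: White bench orbital shaker, fixed; housing 262 x 262 mm, steel platform 250 x 250 mm with a rubber mat, top at 108 mm. Origin: centre of the underside. Its -x side has the control panel; +x is the way the clamp bar slides back. Perforated rails along x at y = +-115 mm, 22 mm wide, flat tops at 143 mm height. A fixed 12 mm rubber rod crosses between them at x = -100 mm, height 128 mm.
- bar (a joint): Place of the clamp bar along the rails, m: 0 as locked (its rod at shaker x = -28 mm), 0.070 against the rear end stops; grows toward the shaker's +x. Slides with about 2 N of friction plus 6 N per m/s, stays where left. Until the screw is out about 1.5 to 1.8 turns its nose sits in a hole of the rail and the bar cannot move.
- turn (a joint): Angle of the knurled screw, rad: 0 fully home, grows as it is turned counter-clockwise seen from above (loosened); one turn is 6.283. Starts between 0 and 0.6. The thread ends at 3.5 turns. Turning takes about 0.035 N m; it stays where left.
- screw: Round black knurled head on a vertical axis, at the bar's left (+y) end: 16 mm high, 47 mm wide over 24 ridges 1.8 mm proud. Origin: on the axis at the head's underside, 169 mm above the bench when home; rises 3 mm a turn. Its x axis: white line on top. A thin guard of 27 mm inner radius, top at 189 mm, shields the inner side and flanks; only the shaker's +y side is open, 80 degrees either way.
- knob_seat (a point): Point of the bar on the screw's axis, at mid-height of the home head (177 mm above the bench). Slides with the bar but does not turn or rise with the screw. Axes as the shaker's: x the push direction, y straight out of the open side, where the rim overhangs its shoe by 7 mm and all else lies at or below the shoe's top (163 mm).
- push_face (a point): Middle (height 153 mm) of the flat front face, toward the shaker's -x, of the aluminium shoe that carries the screw: 47 mm wide, 20 mm high, from the rail at 143 mm to 163 mm; the guard stands on top of it, set back at least 0.5 mm. Pushing this face along the shaker's +x slides the bar. In front of it nothing stands over the rail. Axes as the shaker's.
- jar_a: Clear sample jar with white lid, 54 mm in diameter, 70 mm high, loose, standing on the platform between the fixed rod and the clamp bar, the nearer of the two to the screw. Origin: centre of the underside.
- jar_b: The other such jar, farther from the screw.
- spirit: White bottle, 60 mm in diameter, 150 mm high, loose on the bench to the left. Origin: centre of the underside.
- bowl: Small steel bowl, 100 mm wide, 42 mm high, loose on the bench to the left. Origin: centre of the underside.
- pen: Red pen, 137 mm long, 9 mm thick, loose on the bench, right of the shaker. Origin: under its middle.
- cassette: White rapid-test cassette, 70 x 22 x 6 mm, loose on the bench, right of the shaker. Origin: centre of the underside.
- rack: White rack of capped sample tubes, 75 x 160 mm, 94 mm high over the caps, loose on the bench to the right. Origin: centre of the underside.
There are look-alikes about, which are no part of the job. What is shaped like the jar_a but green is not meant.

How it is judged:
On the way, in this order (a step that is already met when the one before it is completed fails the run):
1. the screw is turned out two full turns while the bar is still in its place (value of joint turn above 11.9381 rad and value of joint bar below 0.005 m), for 0.1 s.
2. the bar is pushed back to its end stops (value of joint bar above 0.065 m), for 0.2 s.
At the end, for the whole second after the job is handed in: The bar stands within 5 mm of its end stops (joint above 0.065 m), the screw is turned out 1.9 to 2.75 turns from fully home, bar and screw are at rest, both jars stand upright within 12 mm of where they were, and the other loose things lie within 20 mm of where they were (value of joint bar above 0.065 m and value of joint turn between 11.9381 and 17.2788 rad and velocity of joint bar below 0.01 m/s and velocity of joint turn below 0.2 rad/s and distance of each of jar_a, jar_b from where it was at the start of the episode below 0.012 m and angle between each of jar_a, jar_b's own z axis and vertical below 0.15 rad and distance of each of spirit, bowl, pen, cassette, rack from where it was at the start of the episode below 0.02 m); the robot touches nothing.
It fails at once if the screw is squeezed or leaned on hard (contact force between the fingers and screw above 40 N).
It fails at once if the screw is turned out 2.75 turns or more (value of joint turn above 17.2788 rad).
It fails at once if a jar is lifted, tipped or shoved (distance of any of jar_a, jar_b from where it was at the start of the episode above 0.012 m or angle between any of jar_a, jar_b's own z axis and vertical above 0.25 rad).
It fails at once if another thing on the bench is lifted or moved (distance of any of spirit, bowl, pen, cassette, rack from where it was at the start of the episode above 0.02 m).
It also fails if it takes over 70 s, if anything falls off the work surface, if the arm or the gripper's body presses on something with over 40 N, if the wrist force passes 120 N, or if a joint passes its speed limit or range.

### The arm

A 6-joint arm with a two-finger parallel gripper is mounted at the origin on the work surface. World frame = base frame: x ahead of the robot, y to its left, z up, the work surface at z = 0. Lengths are in m, angles in rad, forces in N, time in s.
With the tool pointing down it reaches from about 0.35 to 0.775 m from the base axis. Payload 5.5 kg.
Tool frame: the origin (TCP) lies between the finger pads; the fingertips stand 8 mm ahead of it and the grasp point (between the pads) lies 11 mm behind it; z points along the fingers, y is the line along which they close (so a half turn about z gives the same grasp; the last joint's range is limited). The gripper opens to 85 mm and grips with 20 to 120 N. Pads are 22 mm wide; open, the fingers measure 114 mm over their backs; the gripper's body (76 mm by 85 mm) begins 54 mm behind the grasp point. The pads swing forward as they close: fully open they stand 13 mm farther back than shut.
Start: joints at [1.099, 0.313, 0.046, 1.304, 0, 1.431], TCP at [0.187, 0.544, 0.208] pointing down, gripper open.
Joint ranges: [-2.76, 2.76], [-0.86, 1.69], [-1.03, 1.26], [-2.2, 2.34], [-1.47, 1.5], [-3.14, 3.14]. Speed limits (rad/s): [2.57, 2.57, 3.14, 3.14, 3.14, 3.14].

### API

Orientations are given as a unit quaternion [w, x, y, z].
In Python, from workcell import status, vision, job gives the robot as it stands. The module is installed in compiled form; this text tells all that it offers.
- The arm moves only by the tool apply_moves, never from a script. Its argument "moves" is one flat list of numbers, 6 for each row, row after row: the shift along the world's x, y, z in units of 25 mm (1.0 is 25 mm), then the turn, a rotation vector about the world's x, y, z in rad. In form: [x, y, z, rx, ry, rz, x, y, z, rx, ry, rz, ...]. A call has 1 to 20 rows; each row is the pose to reach, as a shift and turn from the pose commanded when the call began; what a row does not reach only later rows make up. A row lasts 1/12 s, in which the tool goes at most 41.7 mm and 7.16 degrees, less where a joint would pass 70% of its speed; a pose out of reach is approached as far as the arm can. A call with a gripper value outside its range is refused whole. "claw" is the opening in per cent of the stroke, from 0 (shut) to 100 (fully open), set as the call begins (left out, the last holds). The fingers move at their own pace and stop on an object; "newtons" is the grip in N (left out, the last holds). Time passes only in rows, so rows that repeat a pose let the fingers close. It gives the time, the measured TCP pose, the force, the opening and the grip force at its end, in the units of the state.
- status.get_state(): the state, without advancing time (a new reading comes with each control period).
- vision.read_camera(name): name is "scene" or "top" or "wrist"; returns a dict with "image" (420x560x3 uint8, blue, green, red), "camera_matrix" (3x3 intrinsics, pixels), "camera_from_world" (4x4, takes a point from world to camera coordinates). Camera axes: x right, y down, z forward; pixel columns grow to the right and rows downward; lengths in m; the calibration is good to about 2 mm. A picture is of the moment at which its call begins. There is no depth.
- job.hand_in(): hands the job in; it is judged then, once.
The state is a dict: "clock": time; "joint_pos": joint angles; "qvel": joint speeds; "tau": joint torques, N m; "tcp_pos": TCP position; "orientation": TCP orientation; "wrist_force": force on the tool from outside, world axes, zero at the start; "ft_torque": the same for the moment, N m; "finger_gap": finger opening in m; "grip_force": force on a finger pad.
Only numpy, scipy, OpenCV 4.12 (cv2) and the standard library are available. Lean on these libraries where they do the work, as an engineer would, in place of code of your own. Each camera call takes 0.05 s, during which the arm holds its last target. There are 200 camera calls.

## Working session

There is one attempt and no reset: what is moved stays moved. The work goes in short steps, Python scripts to look and compute and a tool call to move; the robot and the scene stay as the last step left them, time stands still between calls to the robot, and variables do not carry over. Pictures are saved under pics/ and viewed, at most 12 in all, crops included, and the job is handed in when it is done.

Besides the shell and the picture viewer there is one more tool, called after "Call:" as a command line: name --argument value ..., lists and objects as JSON in quotes. apply_moves: Moves the arm, as the interface text tells. Its arguments: {"type":"object","properties":{"moves":{"type":"array","items":{"type":"number"}},"claw":{"type":"number"},"newtons":{"type":"number"}},"required":["moves"]}

```bash
mkdir -p pics; python3 - <<'E'
from workcell import status, vision
import cv2,numpy as np,pickle
for n in ("scene","top","wrist"):
    d=vision.read_camera(n); cv2.imwrite(f"pics/{n}0.png",d["image"]); pickle.dump(d,open(f"{n}0.pkl","wb"))
    T=d["camera_from_world"]; print(n,(-T[:3,:3].T@T[:3,3]).round(3), d["camera_matrix"][0,0])
print(status.get_state())
a=cv2.imread("pics/scene0.png");b=cv2.imread("pics/top0.png")
cv2.imwrite("pics/st0.png",cv2.resize(np.hstack([a,b]),(800,300)))
E
```

```text
scene [1.128 0.467 1.106] 528.9405136249977
top [ 0.343 -0.036  1.112] 410.44145522319985
wrist [0.121 0.567 0.372] 306.626675268313
{'clock': 0.15, 'joint_pos': array([1.09940889e+00, 3.13800065e-01, 4.52429542e-02, 1.30363335e+00,
       1.54710611e-05, 1.43121888e+00]), 'qvel': array([ 0.0012458 , -0.00337718,  0.00361075, -0.00044065, -0.0013086 ,
       -0.00043807]), 'tau': array([ 1.47220369e-03, -4.81067240e+01,  2.98814785e+01,  1.39582489e-02,
       -9.74752106e-05,  1.88276445e-06]), 'tcp_pos': array([0.18710529, 0.54325482, 0.20733083]), 'orientation': array([-2.17023118e-04,  1.65144934e-01,  9.86269063e-01, -6.62469328e-04]), 'wrist_force': array([ 0.60045749, -0.17260441, -0.54129649]), 'ft_torque': array([ 0.0254977 , -0.00211117,  0.05833904]), 'grip_force': 0.0, 'finger_gap': 0.0856538079849057}
```

View pics/top0.png

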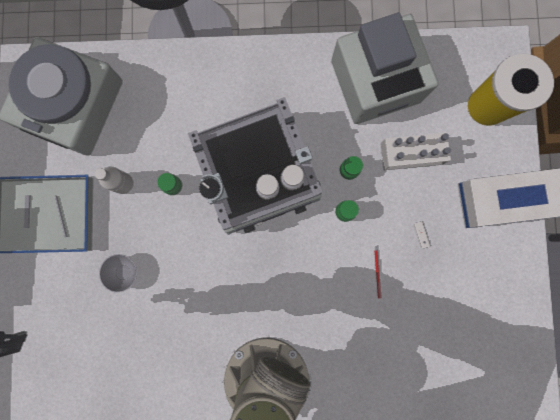

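View pics/scene0.png

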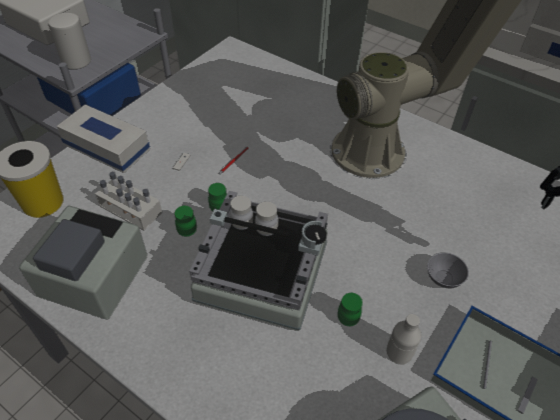

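The top view shows the shaker centred near (258,165), the black screw at (210,187), white-lidded jars at (267,187) and (292,177), and a green look-alike at (170,183). I'll zoom in for the pose.

```bash
python3 - <<'E'
import cv2,numpy as np
a=cv2.imread("pics/top0.png")[90:240,150:350];b=cv2.imread("pics/scene0.png")[180:330,180:380]
f=lambda x:cv2.convertScaleAbs(cv2.resize(x,None,fx=4,fy=4,interpolation=cv2.INTER_CUBIC),alpha=1.3,beta=25)
cv2.imwrite("pics/ca.png",f(a));cv2.imwrite("pics/cb.png",f(b))
E
```

```text
(no output)
```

View pics/ca.png

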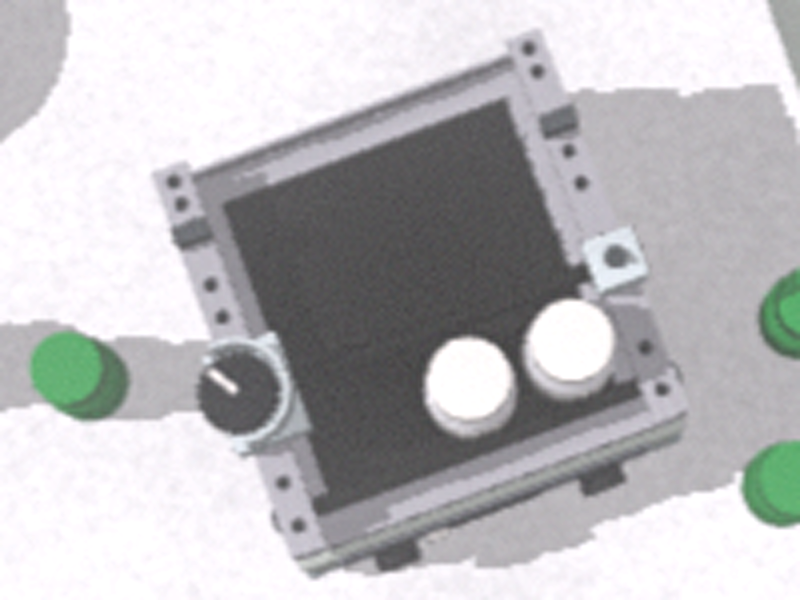

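View pics/cb.png

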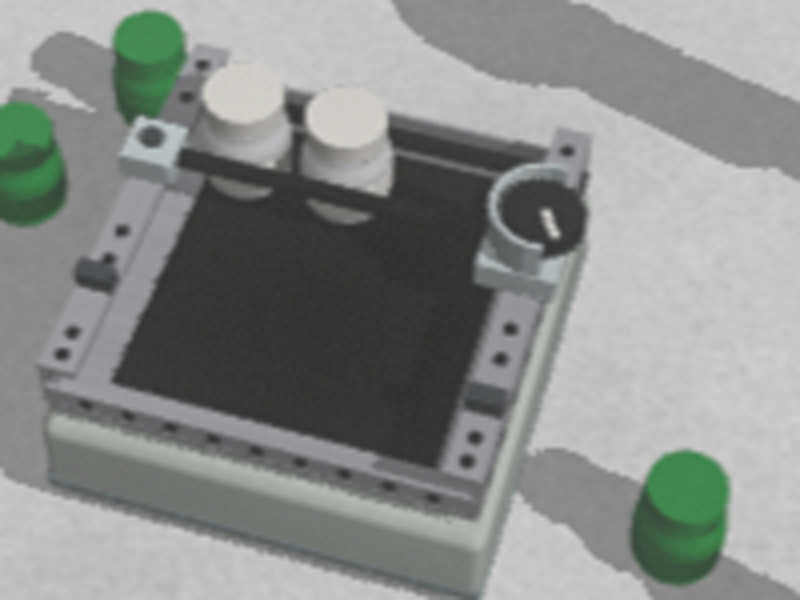

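```bash
cat >h.py <<'E'
import numpy as np,pickle
def cam(n): return pickle.load(open(n+"0.pkl","rb"))
def ray(d,p):
    T=d["camera_from_world"];R=T[:3,:3];c=-R.T@T[:3,3]
    v=R.T@np.linalg.inv(d["camera_matrix"])@[*p,1.]; return c,v/np.linalg.norm(v)
def atz(d,p,z):
    c,v=ray(d,p); return c+v*(z-c[2])/v[2]
def tri(rs):
    A=sum(np.eye(3)-np.outer(v,v) for c,v in rs);b=sum((np.eye(3)-np.outer(v,v))@c for c,v in rs)
    return np.linalg.solve(A,b)
E
python3 - <<'E'
from h import *
t,s=cam("top"),cam("scene")
ct=lambda x,y:(150+(x+.5)/4-.5,90+(y+.5)/4-.5); cs=lambda x,y:(180+(x+.5)/4-.5,180+(y+.5)/4-.5)
print("tri screw",tri([ray(t,ct(238,391)),ray(s,cs(542,213))]))
print("screw top only z185",atz(t,ct(238,391),.185),"scene",atz(s,cs(542,213),.185))
L=np.array([atz(t,ct(*p),.143) for p in [(174,181),(182,204),(211,285),(222,317),(283,482),(298,525)]])[:,:2]
R=np.array([atz(t,ct(*p),.143) for p in [(528,48),(537,71),(568,151),(581,183),(645,347),(661,389)]])[:,:2]
d=(L[0]-L[-1])+(R[0]-R[-1]);d/=np.linalg.norm(d);n=np.array([-d[1],d[0]])
print("yaw",np.degrees(np.arctan2(d[1],d[0])),"sep",(L@n).mean()-(R@n).mean(),(L@n).round(4),(R@n).round(4))
print("Lx",(L@d).round(4),"Rx",(R@d).round(4))
cn=((L@n).mean()+(R@n).mean())/2
for nm,p,z in [("farL",(153,175),.143),("farR",(540,30),.143),("nearR",(688,402),.143),("jarA",(469,378),.178),("jarB",(569,340),.178),("green",(66,368),.07),("screw",(238,391),.185),("shoeNearL",(240,451),.163),("shoeNearR",(308,430),.163),("linein",(239,392),.185),("lineout",(205,372),.185)]:
    q=atz(t,ct(*p),z)[:2]; print(nm,q.round(4),"sh-x,y",(q@d).round(4),(q@n-cn).round(4))
for nm,p,z in [("farL",(488,516),.143),("farR",(45,372),.143),("nearL",(592,132),.143),("nearR",(200,46),.143),("screw",(542,213),.185)]:
    q=atz(s,cs(*p),z)[:2]; print("S",nm,q.round(4),(q@d).round(4),(q@n-cn).round(4))
E
```

```text
tri screw [0.48641108 0.11590882 0.18296519]
screw top only z185 [0.48624889 0.11533405 0.185     ] scene [0.4876602  0.11691722 0.185     ]
yaw 19.14242916470505 sep 0.2298752987685607 [-0.053  -0.0528 -0.0526 -0.0522 -0.0529 -0.0526] [-0.2823 -0.2824 -0.2824 -0.2827 -0.2829 -0.2827]
Lx [0.6404 0.6252 0.572  0.5512 0.4446 0.4173] Rx [0.641  0.6256 0.5726 0.5514 0.4446 0.4177]
farL [0.6264 0.1727] sh-x,y 0.6484 0.1254
farR [ 0.7092 -0.0641] sh-x,y 0.6489 -0.1255
nearR [ 0.4791 -0.1458] sh-x,y 0.4048 -0.1272
jarA [ 0.4914 -0.017 ] sh-x,y 0.4586 -0.0095
jarB [ 0.5119 -0.0749] sh-x,y 0.459 -0.071
green [0.5219 0.2457] sh-x,y 0.5736 0.2286
screw [0.4862 0.1153] sh-x,y 0.4972 0.1171
shoeNearL [0.4542 0.1181] sh-x,y 0.4678 0.1302
shoeNearR [0.4656 0.0781] sh-x,y 0.4654 0.0887
linein [0.4857 0.1148] sh-x,y 0.4964 0.1168
lineout [0.4977 0.1342] sh-x,y 0.5142 0.1312
S farL [0.6416 0.1883] 0.6679 0.1351
S farR [ 0.7112 -0.0558] 0.6536 -0.1183
S nearL [0.3893 0.0911] 0.3976 0.126
S nearR [ 0.4748 -0.1411] 0.4023 -0.1214
S screw [0.4877 0.1169] 0.499 0.1182
```

Call:
apply_moves --moves '[1,-1.3,0.2,0,0,-0.08,2,-2.6,0.2,0,0,-0.16,3,-4,0.2,0,0,-0.24,4,-5.3,0.2,0,0,-0.32,5,-6.6,0.2,0,0,-0.4,6,-8,0.2,0,0,-0.5,7,-9.3,0.2,0,0,-0.58,8,-10.6,0.2,0,0,-0.66,9,-12,0.2,0,0,-0.74,10,-13.3,0.2,0,0,-0.82,10.7,-14.2,0.2,0,0,-0.87,11.2,-14.85,0.2,0,0,-0.905,11.2,-14.85,0.2,0,0,-0.905,11.2,-14.85,0.2,0,0,-0.905]' --claw 0 --newtons 20

```text
clock: 1.32
tcp_pos: [0.4675, 0.1715, 0.2126]
orientation: [-0.0, 0.581, 0.814, -0.0]
wrist_force: [-0.1, 0.2, -1.1]
finger_gap: 0.0001
grip_force: 0.0
```

```bash
python3 - <<'E'
from workcell import status, vision
import cv2,numpy as np,pickle
for n in ("scene","wrist"):
    d=vision.read_camera(n); pickle.dump(d,open(n+"10.pkl","wb"));cv2.imwrite(f"pics/{n}1.png",d["image"])
a=cv2.imread("pics/wrist1.png");b=cv2.imread("pics/scene1.png")[150:290,240:420]
f=lambda x:cv2.convertScaleAbs(x,alpha=1.3,beta=25)
im=np.hstack([a,np.zeros((420,0,3),np.uint8)]); b=cv2.resize(b,(240,187))
cv2.imwrite("pics/w1.png",f(a)); cv2.imwrite("pics/s1.png",f(cv2.resize(cv2.imread("pics/scene1.png")[150:290,240:420],None,fx=4,fy=4,interpolation=2)))
s=status.get_state();print({k:np.round(v,4) for k,v in s.items()})
E
```

```text
{'clock': np.float64(1.4167), 'joint_pos': array([ 1.9290e-01,  1.6250e-01, -1.3790e-01,  1.2713e+00,  4.0000e-04,
        1.4290e+00]), 'qvel': array([ 0.0195, -0.0072, -0.0016, -0.0019, -0.0019, -0.0007]), 'tau': array([-7.76100e-01, -3.89479e+01,  2.98553e+01, -5.79000e-02,
       -3.20000e-02,  2.00000e-04]), 'tcp_pos': array([0.4666, 0.1728, 0.2128]), 'orientation': array([-4.000e-04,  5.794e-01,  8.150e-01, -2.000e-04]), 'wrist_force': array([-0.2374,  0.1528, -0.505 ]), 'ft_torque': array([-0.0007,  0.0257,  0.0294]), 'grip_force': np.float64(0.0), 'finger_gap': np.float64(-0.0)}
```

View pics/w1.png

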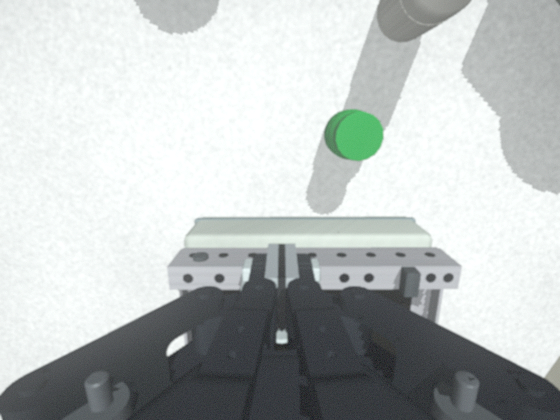

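View pics/s1.png

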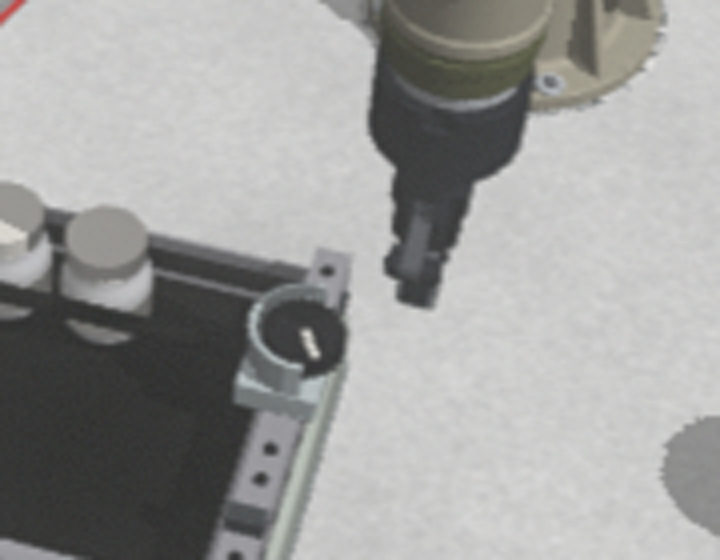

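The wrist view shows the shut tips as narrow, about 17 mm across both fingers. The scene view shows the tip clear of the open side of the screw. Next I descend and probe inward.

Call:
apply_moves --moves '[0,0,-0.5,0,0,0,0,0,-1,0,0,0,0,0,-1.4,0,0,0,0,0,-1.4,0,0,0,0.16,-0.45,-1.4,0,0,0,0.25,-0.72,-1.4,0,0,0,0.3,-0.86,-1.4,0,0,0,0.3,-0.86,-1.4,0,0,0,0.3,-0.86,-1.4,0,0,0]'

```text
clock: 2.17
tcp_pos: [0.4753, 0.1505, 0.1785]
orientation: [0.0, 0.58, 0.814, 0.0]
wrist_force: [-0.6, -0.2, 0.4]
finger_gap: 0.0001
grip_force: 0.0
```

Call:
apply_moves --moves '[0.013,-0.038,0,0,0,0,0.013,-0.038,0,0,0,0,0.013,-0.038,0,0,0,0]'

```text
clock: 2.42
tcp_pos: [0.4751, 0.15, 0.1781]
orientation: [0.0, 0.58, 0.815, 0.0]
wrist_force: [-0.0, -0.5, 0.1]
finger_gap: -0.0
grip_force: 0.0
```

Call:
apply_moves --moves '[0.013,-0.038,0,0,0,0,0.013,-0.038,0,0,0,0,0.013,-0.038,0,0,0,0]'

```text
clock: 2.67
tcp_pos: [0.4754, 0.1491, 0.178]
orientation: [0.0, 0.58, 0.815, 0.0]
wrist_force: [0.5, -0.4, 1.0]
finger_gap: -0.0004
grip_force: 0.0
```

Call:
apply_moves --moves '[0.013,-0.038,0,0,0,0,0.013,-0.038,0,0,0,0,0.013,-0.038,0,0,0,0]'

```text
clock: 2.92
tcp_pos: [0.4758, 0.1481, 0.178]
orientation: [0.0, 0.58, 0.815, 0.0]
wrist_force: [0.1, -0.1, 0.4]
finger_gap: -0.0004
grip_force: 0.0
```

Call:
apply_moves --moves '[0.013,-0.038,0,0,0,0,0.013,-0.038,0,0,0,0,0.013,-0.038,0,0,0,0]'

```text
clock: 3.17
tcp_pos: [0.4761, 0.1471, 0.178]
orientation: [-0.0, 0.58, 0.815, 0.0]
wrist_force: [-0.2, -0.6, -0.7]
finger_gap: 0.0001
grip_force: 0.0
```

Call:
apply_moves --moves '[0.013,-0.038,0,0,0,0,0.013,-0.038,0,0,0,0,0.013,-0.038,0,0,0,0]'

```text
clock: 3.42
tcp_pos: [0.4765, 0.1461, 0.178]
orientation: [0.0, 0.58, 0.815, 0.0]
wrist_force: [-0.6, -0.8, -0.3]
finger_gap: 0.0003
grip_force: 0.0
```

Call:
apply_moves --moves '[0.013,-0.038,0,0,0,0,0.013,-0.038,0,0,0,0,0.013,-0.038,0,0,0,0]'

```text
clock: 3.67
tcp_pos: [0.4768, 0.1452, 0.178]
orientation: [0.0, 0.58, 0.815, 0.0]
wrist_force: [-0.2, 0.3, 0.0]
finger_gap: -0.0001
grip_force: 0.0
```

Call:
apply_moves --moves '[0.013,-0.038,0,0,0,0,0.013,-0.038,0,0,0,0,0.013,-0.038,0,0,0,0]'

```text
clock: 3.92
tcp_pos: [0.4771, 0.1442, 0.1781]
orientation: [0.0, 0.58, 0.815, 0.0]
wrist_force: [-0.2, -0.1, -0.2]
finger_gap: 0.0001
grip_force: 0.0
```

Call:
apply_moves --moves '[0.013,-0.038,0,0,0,0,0.013,-0.038,0,0,0,0,0.013,-0.038,0,0,0,0]'

```text
clock: 4.17
tcp_pos: [0.4775, 0.1433, 0.178]
orientation: [0.0, 0.58, 0.815, 0.0]
wrist_force: [-0.6, 0.9, 0.9]
finger_gap: -0.0002
grip_force: 0.0
```

Call:
apply_moves --moves '[0.013,-0.038,0,0,0,0,0.013,-0.038,0,0,0,0,0.013,-0.038,0,0,0,0]'

```text
clock: 4.42
tcp_pos: [0.4778, 0.1423, 0.178]
orientation: [0.0, 0.58, 0.815, 0.0]
wrist_force: [0.4, -0.5, -0.2]
finger_gap: -0.0001
grip_force: 0.0
```

```bash
cat >look.py <<'E'
import sys,cv2,numpy as np,pickle
from workcell import vision
a=vision.read_camera("scene")["image"][200:275,270:350];b=vision.read_camera("top")["image"][150:225,170:250]
cv2.imwrite(sys.argv[1],cv2.convertScaleAbs(cv2.resize(np.hstack([a,b]),(800,375),interpolation=2),alpha=1.6,beta=25))
E
python3 look.py pics/l2.png
```

```text
(no output)
```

View pics/l2.png

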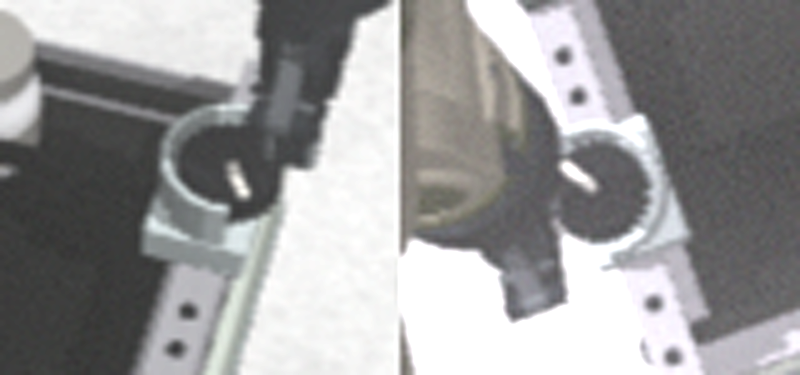

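The left view shows the finger beside the rim at about (290,150), close but not clearly touching. I continue probing.

Call:
apply_moves --moves '[0.013,-0.038,0,0,0,0,0.013,-0.038,0,0,0,0,0.013,-0.038,0,0,0,0]'

```text
clock: 4.77
tcp_pos: [0.4781, 0.1414, 0.178]
orientation: [0.0, 0.58, 0.815, 0.0]
wrist_force: [0.4, 0.8, 0.1]
finger_gap: 0.0001
grip_force: 0.0
```

Call:
apply_moves --moves '[0.013,-0.038,0,0,0,0,0.013,-0.038,0,0,0,0,0.013,-0.038,0,0,0,0]'

```text
clock: 5.02
tcp_pos: [0.4784, 0.1404, 0.178]
orientation: [0.0, 0.58, 0.815, 0.0]
wrist_force: [0.9, 0.4, 0.1]
finger_gap: -0.0002
grip_force: 0.0
```

Call:
apply_moves --moves '[0.013,-0.038,0,0,0,0,0.013,-0.038,0,0,0,0,0.013,-0.038,0,0,0,0]'

```text
clock: 5.27
tcp_pos: [0.4788, 0.1395, 0.178]
orientation: [0.0, 0.58, 0.815, 0.0]
wrist_force: [0.2, -0.5, -0.1]
finger_gap: 0.0002
grip_force: 0.0
```

```bash
python3 - <<'E'
from h import *
s=cam("scene")
def pr(p):
    q=s["camera_from_world"]@[*p,1];u=s["camera_matrix"]@q[:3];return ((u[:2]/u[2]-[270,200]+.5)*5).round(0)
u=np.array([.9447,.3279,0]);n=np.array([-.3279,.9447,0]);C=np.array([.4865,.1157,0]);t=np.array([.4778,.1423,0]);k=np.array([0,0,1])
for z in(.165,.170,.178): 
  print(z,pr(t+k*z),[pr(t+a*.0085*u+b*.011*n+k*z) for a in(-1,1) for b in(-1,1)])
print("rim",pr(C+.0235*n+k*.185),pr(C+.0235*n+k*.169),pr(C+k*.185))
E
python3 look.py pics/l3.png
```

```text
0.165 [285. 207.] [array([265., 187.]), array([313., 199.]), array([256., 216.]), array([304., 228.])]
0.17 [286. 200.] [array([266., 180.]), array([314., 192.]), array([257., 209.]), array([305., 221.])]
0.178 [287. 189.] [array([268., 169.]), array([316., 181.]), array([258., 198.]), array([307., 210.])]
rim [279. 176.] [276. 199.] [227. 164.]
```

View pics/l3.png

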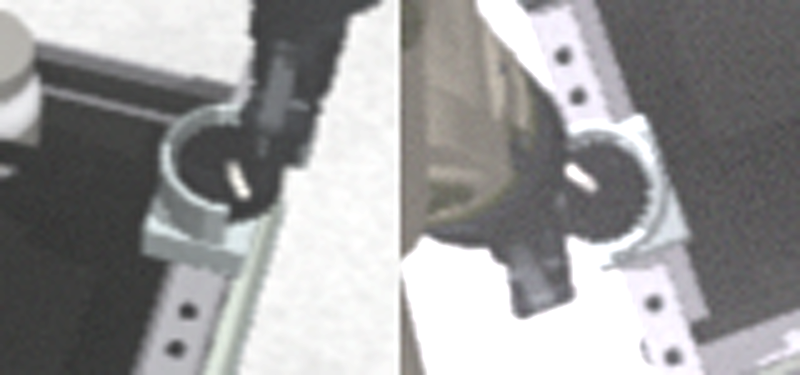

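```bash
python3 - <<'E'
from h import *
import cv2
s=cam("scene")
def pr(p):
    q=s["camera_from_world"]@[*p,1];u=s["camera_matrix"]@q[:3];return (u[:2]/u[2])
u=np.array([.9447,.3279,0]);n=np.array([-.3279,.9447,0]);k=np.array([0,0,1])
t=np.array([.4666,.1728,0])
print("s1 seen bottom approx",(240+400/4,150+303/4),(240+437/4,150+308/4))
for z in(.205,.215,.225,.235): print(z,[pr(t+a*.0085*u+b*.011*n+k*z).round(1) for a in(-1,1) for b in(-1,1)])
print(s["camera_from_world"].round(3))
w=pickle.load(open("wrist10.pkl","rb"))
def pw(p):
    q=w["camera_from_world"]@[*p,1];v=w["camera_matrix"]@q[:3];return (v[:2]/v[2]).round(0),q[2].round(3)
for z in(.205,.215,.225,.235):print(z,[pw(t+k*z+b*.011*n) for b in(-1,0,1)])
E
```

```text
s1 seen bottom approx (340.0, 225.75) (349.25, 227.0)
0.205 [array([338.5, 229. ]), array([348.4, 231.4]), array([336.8, 234.9]), array([346.8, 237.3])]
0.215 [array([339. , 226.1]), array([349. , 228.5]), array([337.3, 232. ]), array([347.3, 234.4])]
0.225 [array([339.5, 223.2]), array([349.5, 225.6]), array([337.7, 229.1]), array([347.8, 231.5])]
0.235 [array([339.9, 220.2]), array([350. , 222.6]), array([338.2, 226.2]), array([348.4, 228.6])]
[[-0.59   0.808  0.009  0.278]
 [ 0.612  0.454 -0.647 -0.187]
 [-0.527 -0.376 -0.762  1.613]
 [ 0.     0.     0.     1.   ]]
0.205 [(array([281., 255.]), np.float64(0.189)), (array([281., 239.]), np.float64(0.186)), (array([281., 221.]), np.float64(0.183))]
0.215 [(array([281., 263.]), np.float64(0.179)), (array([281., 245.]), np.float64(0.176)), (array([281., 227.]), np.float64(0.173))]
0.225 [(array([281., 271.]), np.float64(0.169)), (array([281., 253.]), np.float64(0.166)), (array([281., 234.]), np.float64(0.163))]
0.235 [(array([281., 280.]), np.float64(0.16)), (array([281., 261.]), np.float64(0.157)), (array([281., 241.]), np.float64(0.154))]
```

The tip looks higher in the images than its nominal 8 mm ahead of the TCP. The rim overhangs everything below it by 7 mm, so I can back out, go lower and probe again safely.

Call:
apply_moves --moves '[-0.1,0.28,0,0,0,0,-0.2,0.57,0,0,0,0,-0.2,0.57,0,0,0,0,-0.2,0.57,-0.6,0,0,0,-0.2,0.57,-1.12,0,0,0,-0.2,0.57,-1.12,0,0,0,-0.16,0.46,-1.12,0,0,0,-0.13,0.38,-1.12,0,0,0,-0.13,0.38,-1.12,0,0,0,-0.13,0.38,-1.12,0,0,0]'

```text
clock: 6.2
tcp_pos: [0.4754, 0.1494, 0.1505]
orientation: [-0.0, 0.58, 0.815, 0.001]
wrist_force: [-2.4, 3.3, -0.5]
finger_gap: -0.0001
grip_force: 1.8
```

Call:
apply_moves --moves '[0.013,-0.038,0,0,0,0,0.013,-0.038,0,0,0,0,0.013,-0.038,0,0,0,0]'

```text
clock: 6.45
tcp_pos: [0.4754, 0.1493, 0.1505]
orientation: [-0.001, 0.579, 0.815, 0.001]
wrist_force: [-2.5, 6.1, -0.8]
finger_gap: 0.0003
grip_force: 3.4
```

Call:
apply_moves --moves '[0.013,-0.038,0,0,0,0,0.013,-0.038,0,0,0,0,0.013,-0.038,0,0,0,0]'

```text
clock: 6.7
tcp_pos: [0.4755, 0.1492, 0.1505]
orientation: [-0.002, 0.579, 0.815, 0.002]
wrist_force: [-3.6, 8.8, 1.6]
finger_gap: 0.0001
grip_force: 4.9
```

Call:
apply_moves --moves '[0.013,-0.038,0,0,0,0,0.013,-0.038,0,0,0,0,0.013,-0.038,0,0,0,0]'

```text
clock: 6.95
tcp_pos: [0.4755, 0.1491, 0.1505]
orientation: [-0.002, 0.579, 0.815, 0.002]
wrist_force: [-3.9, 11.7, 1.8]
finger_gap: 0.0002
grip_force: 6.4
```

```bash
python3 - <<'E'
import numpy as np
u=np.array([.9447,.3279]);n=np.array([-.3279,.9447])
def row(X,Y): return ((X*u+Y*n)/25).round(2)
print("to P0",row(0,12),row(23,12))
P0=np.array([23,8.])
pts=[]
for f in(40,27,14,0): a=np.radians(f);pts.append((8+23.5*np.sin(a),-23.5*(1-np.cos(a))-3*np.cos(a)))
pts+=[(3,-3),(-3,-3)]+[(-x,y) for x,y in pts[:4]][::-1]
pts=[(24,-3)]+pts+[(-24,2),(-23,8),(0,8),(23,8)]
for p in pts: print(np.round(p,1),row(*(np.array(p)-P0)))
E
```

```text
to P0 [-0.16  0.45] [0.71 0.76]
[24 -3] [ 0.18 -0.4 ]
[23.1 -7.8] [ 0.21 -0.6 ]
[18.7 -5.2] [ 0.01 -0.56]
[13.7 -3.6] [-0.2  -0.56]
[ 8. -3.] [-0.42 -0.61]
[ 3 -3] [-0.61 -0.68]
[-3 -3] [-0.84 -0.76]
[-8. -3.] [-1.03 -0.82]
[-13.7  -3.6] [-1.23 -0.92]
[-18.7  -5.2] [-1.4  -1.05]
[-23.1  -7.8] [-1.54 -1.2 ]
[-24   2] [-1.7  -0.84]
[-23   8] [-1.74 -0.6 ]
[0 8] [-0.87 -0.3 ]
[23  8] [0. 0.]
```

Call:
apply_moves --moves '[-0.16,0.45,0,0,0,0,0.3,0.6,0,0,0,0,0.71,0.76,0,0,0,0,0.71,0.76,0,0,0,0,0.71,0.76,0,0,0,0]'

```text
clock: 7.37
tcp_pos: [0.4947, 0.1651, 0.1502]
orientation: [0.001, 0.58, 0.815, -0.0]
wrist_force: [-0.7, -0.1, -0.9]
finger_gap: -0.0001
grip_force: 0.0
```

Call:
apply_moves --moves '[0.18,-0.4,0,0,0,0,0.21,-0.6,0,0,0,0,0.01,-0.56,0,0,0,0,-0.2,-0.56,0,0,0,0,-0.42,-0.61,0,0,0,0,-0.61,-0.68,0,0,0,0]'

```text
clock: 7.87
tcp_pos: [0.4791, 0.1502, 0.1507]
orientation: [-0.001, 0.58, 0.815, 0.003]
wrist_force: [-0.6, 11.6, 0.5]
finger_gap: 0.0
grip_force: 6.0
```

Call:
apply_moves --moves '[-0.23,-0.08,0,0,0,0,-0.42,-0.14,0,0,0,0,-0.62,-0.24,0,0,0,0,-0.79,-0.37,0,0,0,0,-0.93,-0.52,0,0,0,0,-1.09,-0.16,0,0,0,0,-1.13,0.08,0,0,0,0,-1.13,0.08,0,0,0,0]'

```text
clock: 8.53
tcp_pos: [0.4503, 0.1508, 0.1499]
orientation: [-0.0, 0.58, 0.815, -0.0]
wrist_force: [-0.1, 0.7, -0.1]
finger_gap: 0.0002
grip_force: 0.0
```

```bash
cat >ang.py <<'E'
import cv2,numpy as np,pickle,sys
from h import *
from workcell import vision,status
C=np.array([.4865,.1157]);Z=float(sys.argv[1]) if len(sys.argv)>1 else .185
def ang(d,name):
    # resample the head-top plane metrically (shaker axes), find bright line pixels within 21 mm of the axis
    u=np.array([.9447,.3279]);n=np.array([-.3279,.9447])
    g=np.arange(-30,30.1,.5)*1e-3;X,Y=np.meshgrid(g,g)
    P=np.stack([C[0]+X*u[0]+Y*n[0],C[1]+X*u[1]+Y*n[1],0*X+Z,0*X+1],-1)
    q=P@d["camera_from_world"].T;v=q[...,:3]@d["camera_matrix"].T;v=v[...,:2]/v[...,2:]
    im=cv2.remap(cv2.cvtColor(d["image"],cv2.COLOR_BGR2GRAY),v[...,0].astype(np.float32),v[...,1].astype(np.float32),cv2.INTER_CUBIC)
    r=np.hypot(X,Y)*1e3;m=(im>110)&(r<19)
    k,lab,st,ce=cv2.connectedComponentsWithStats(m.astype(np.uint8))
    for i in range(1,k):
        if st[i,4]>15:
            c=(ce[i]-60)*.5; yy,xx=np.nonzero(lab==i);w,V=np.linalg.eigh(np.cov(np.stack([xx,yy])));a=V[:,1]
            a=a*np.sign(a@c); print(name,"area",st[i,4],"c",c.round(1),"ang",np.degrees(np.arctan2(a[1],a[0])).round(0),np.degrees(np.arctan2(c[1],c[0])).round(0))
    return im
if __name__=="__main__":
    if len(sys.argv)>2:
        for n in("top","scene"): ang(cam(n),n+"0")
    o=[ang(vision.read_camera(n),n) for n in("top","scene")]
    cv2.imwrite("pics/rect.png",cv2.resize(np.hstack(o),(800,400)))
    print(status.get_state()["clock"])
E
python3 ang.py .185 x
```

```text
top0 area 366 c [8.  5.8] ang 32.0 36.0
scene0 area 223 c [7.1 6.8] ang 31.0 43.0
top area 197 c [-8.8  5. ] ang 154.0 150.0
8.6333
```

One stroke turned the screw from about 32° to about 152°. I repeat it.

Call:
apply_moves --moves '[0.87,0.3,0,0,0,0,1.74,0.6,0,0,0,0,1.74,0.6,0,0,0,0,1.92,0.2,0,0,0,0,1.95,0,0,0,0,0,1.75,0.04,0,0,0,0,1.54,0.04,0,0,0,0,1.32,-0.01,0,0,0,0,1.13,-0.08,0,0,0,0,0.9,-0.16,0,0,0,0,0.71,-0.22,0,0,0,0,0.51,-0.32,0,0,0,0,0.34,-0.45,0,0,0,0,0.2,-0.6,0,0,0,0,0.04,-0.24,0,0,0,0,0,0,0,0,0,0,0,0,0,0,0,0]'

```text
clock: 10.05
tcp_pos: [0.4502, 0.1509, 0.15]
orientation: [-0.0, 0.579, 0.815, -0.0]
wrist_force: [-0.1, -0.2, 0.0]
finger_gap: 0.0
grip_force: 0.0
```

```bash
python3 ang.py .187
```

```text
top area 190 c [  0.4 -10.3] ang -87.0 -88.0
10.15
```

Call:
apply_moves --moves '[0.87,0.3,0,0,0,0,1.74,0.6,0,0,0,0,1.74,0.6,0,0,0,0,1.92,0.2,0,0,0,0,1.95,0,0,0,0,0,1.75,0.04,0,0,0,0,1.54,0.04,0,0,0,0,1.32,-0.01,0,0,0,0,1.13,-0.08,0,0,0,0,0.9,-0.16,0,0,0,0,0.71,-0.22,0,0,0,0,0.51,-0.32,0,0,0,0,0.34,-0.45,0,0,0,0,0.2,-0.6,0,0,0,0,0.04,-0.24,0,0,0,0,0,0,0,0,0,0,0,0,0,0,0,0]'

```text
clock: 11.57
tcp_pos: [0.4502, 0.1508, 0.15]
orientation: [-0.0, 0.58, 0.815, -0.0]
wrist_force: [-0.9, 0.3, -0.6]
finger_gap: -0.0
grip_force: 0.0
```

```bash
python3 ang.py .188
```

```text
top area 340 c [8.7 6.7] ang 37.0 38.0
scene area 161 c [8.6 8.6] ang 38.0 45.0
11.6667
```

Call:
apply_moves --moves '[0.87,0.3,0,0,0,0,1.74,0.6,0,0,0,0,1.74,0.6,0,0,0,0,1.92,0.2,0,0,0,0,1.95,0,0,0,0,0,1.75,0.04,0,0,0,0,1.54,0.04,0,0,0,0,1.32,-0.01,0,0,0,0,1.13,-0.08,0,0,0,0,0.9,-0.16,0,0,0,0,0.71,-0.22,0,0,0,0,0.51,-0.32,0,0,0,0,0.34,-0.45,0,0,0,0,0.2,-0.6,0,0,0,0,0.04,-0.24,0,0,0,0,0,0,0,0,0,0,0,0,0,0,0,0]'

```text
clock: 13.08
tcp_pos: [0.4502, 0.1509, 0.15]
orientation: [-0.0, 0.579, 0.815, -0.0]
wrist_force: [0.0, 0.2, 0.4]
finger_gap: -0.0002
grip_force: 0.0
```

```bash
python3 ang.py .189
```

```text
top area 184 c [-8.7  5. ] ang 154.0 150.0
13.1833
```

Call:
apply_moves --moves '[0.87,0.3,0,0,0,0,1.74,0.6,0,0,0,0,1.74,0.6,0,0,0,0,1.92,0.2,0,0,0,0,1.95,0,0,0,0,0,1.75,0.04,0,0,0,0,1.54,0.04,0,0,0,0,1.32,-0.01,0,0,0,0,1.13,-0.08,0,0,0,0,0.9,-0.16,0,0,0,0,0.71,-0.22,0,0,0,0,0.57,0.2,0,0,0,0,0.3,0.3,0,0,0,0,0,0,0,0,0,0,0,0,0,0,0,0]'

```text
clock: 14.43
tcp_pos: [0.4484, 0.1492, 0.1498]
orientation: [-0.0, 0.58, 0.815, -0.001]
wrist_force: [-0.3, -0.6, -0.6]
finger_gap: 0.0001
grip_force: 0.0
```

```bash
python3 ang.py .190
```

```text
top area 198 c [-5.9 -7.9] ang -123.0 -127.0
14.5333
```

Call:
apply_moves --moves '[0.87,0.3,0,0,0,0,1.74,0.6,0,0,0,0,1.74,0.6,0,0,0,0,1.92,0.2,0,0,0,0,1.95,0,0,0,0,0,1.75,0.04,0,0,0,0,1.54,0.04,0,0,0,0,1.32,-0.01,0,0,0,0,1.13,-0.08,0,0,0,0,0.9,-0.16,0,0,0,0,0.71,-0.22,0,0,0,0,0.57,0.2,0,0,0,0,0.3,0.3,0,0,0,0,0,0,0,0,0,0,0,0,0,0,0,0]'

```text
clock: 15.78
tcp_pos: [0.4487, 0.1491, 0.1498]
orientation: [-0.0, 0.58, 0.815, -0.001]
wrist_force: [-0.8, -0.8, -0.2]
finger_gap: 0.0
grip_force: 0.0
```

```bash
python3 ang.py .191
```

```text
top area 278 c [ 9.  -6.9] ang -40.0 -37.0
scene area 53 c [12.4 -9.8] ang -53.0 -38.0
15.8833
```

Call:
apply_moves --moves '[0.87,0.3,0,0,0,0,1.74,0.6,0,0,0,0,1.74,0.6,0,0,0,0,1.92,0.2,0,0,0,0,1.95,0,0,0,0,0,1.75,0.04,0,0,0,0,1.54,0.04,0,0,0,0,1.32,-0.01,0,0,0,0,1.13,-0.08,0,0,0,0,0.9,-0.16,0,0,0,0,0.71,-0.22,0,0,0,0,0.57,0.2,0,0,0,0,0.3,0.3,0,0,0,0,0,0,0,0,0,0,0,0,0,0,0,0]'

```text
clock: 17.13
tcp_pos: [0.4483, 0.1494, 0.1498]
orientation: [-0.0, 0.579, 0.815, -0.001]
wrist_force: [-0.6, 0.7, -0.2]
finger_gap: 0.0001
grip_force: 0.0
```

```bash
python3 ang.py .191; python3 look.py pics/l4.png
```

```text
top area 295 c [8.1 8.2] ang 42.0 45.0
scene area 147 c [ 8. 10.] ang 43.0 51.0
17.2333
```

View pics/l4.png

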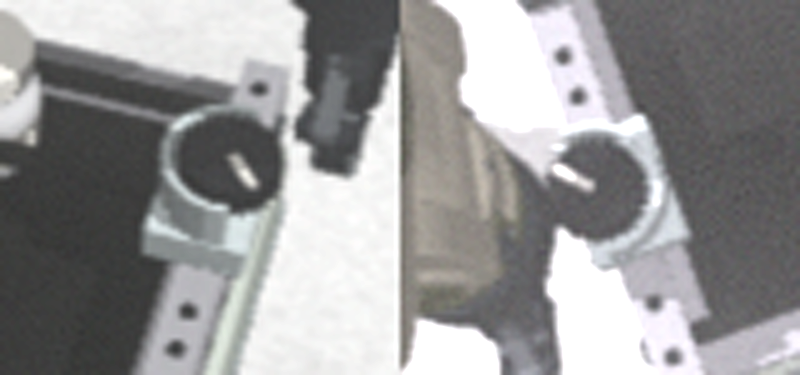

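The screw is at about 762° (2.12 turns) and the bar is still in place. The finger at (335,150) is clear of everything. Next I move in front of the shoe, over the rail, and feel for the rail top to set the height.

Call:
apply_moves --moves '[-0.4,-0.14,0,0,0,0,-0.8,-0.28,0,0,0,0,-1.1,-0.38,0,0,0,0,-1.1,-0.38,0,0,0,0,-1.02,-0.6,0,0,0,0,-0.94,-0.83,0,0,0,0,-0.94,-0.83,-0.2,0,0,0,-0.94,-0.83,-0.4,0,0,0,-0.94,-0.83,-0.4,0,0,0,-0.94,-0.83,-0.4,0,0,0]'

```text
clock: 18.17
tcp_pos: [0.4268, 0.1294, 0.1393]
orientation: [-0.001, 0.58, 0.815, -0.0]
wrist_force: [-0.1, 0.2, -0.4]
finger_gap: -0.0002
grip_force: 0.0
```

Call:
apply_moves --moves '[0,0,-0.1,0,0,0,0,0,-0.1,0,0,0,0,0,-0.1,0,0,0]'

```text
clock: 18.42
tcp_pos: [0.4271, 0.1295, 0.1374]
orientation: [-0.0, 0.58, 0.815, -0.0]
wrist_force: [0.3, 0.2, -1.1]
finger_gap: 0.0001
grip_force: 0.0
```

Call:
apply_moves --moves '[0,0,-0.1,0,0,0,0,0,-0.1,0,0,0,0,0,-0.1,0,0,0]'

```text
clock: 18.67
tcp_pos: [0.4271, 0.1295, 0.1349]
orientation: [-0.0, 0.58, 0.815, -0.0]
wrist_force: [0.6, -0.2, -0.2]
finger_gap: -0.0
grip_force: 0.0
```

Call:
apply_moves --moves '[0,0,-0.1,0,0,0,0,0,-0.1,0,0,0,0,0,-0.1,0,0,0]'

```text
clock: 18.92
tcp_pos: [0.4271, 0.1294, 0.1324]
orientation: [-0.0, 0.58, 0.815, -0.0]
wrist_force: [-0.4, 0.4, 0.3]
finger_gap: -0.0001
grip_force: 0.0
```

The stroke Y was measured from the contact point, so I still have 36 mm to go inward to be over the rail. I raise, shift and then feel down.

Call:
apply_moves --moves '[0,0,0.4,0,0,0,0,0,0.8,0,0,0,0,0,0.8,0,0,0,0.16,-0.46,0.8,0,0,0,0.32,-0.92,0.8,0,0,0,0.48,-1.38,0.8,0,0,0,0.48,-1.38,0.8,0,0,0,0.48,-1.38,0.6,0,0,0,0.48,-1.38,0.4,0,0,0,0.48,-1.38,0.4,0,0,0,0.48,-1.38,0.4,0,0,0]'

```text
clock: 19.83
tcp_pos: [0.4384, 0.0954, 0.142]
orientation: [-0.001, 0.579, 0.815, -0.0]
wrist_force: [-0.2, -0.1, -0.9]
finger_gap: 0.0001
grip_force: 0.0
```

Call:
apply_moves --moves '[0,0,-0.1,0,0,0,0,0,-0.1,0,0,0,0,0,-0.1,0,0,0]'

```text
clock: 20.08
tcp_pos: [0.439, 0.0952, 0.1399]
orientation: [-0.0, 0.58, 0.815, -0.0]
wrist_force: [-0.2, -0.1, -1.0]
finger_gap: 0.0002
grip_force: 0.0
```

Call:
apply_moves --moves '[0,0,-0.1,0,0,0,0,0,-0.1,0,0,0,0,0,-0.1,0,0,0]'

```text
clock: 20.33
tcp_pos: [0.4391, 0.095, 0.1374]
orientation: [-0.0, 0.58, 0.815, -0.0]
wrist_force: [0.6, 0.5, -0.1]
finger_gap: -0.0001
grip_force: 0.0
```

Call:
apply_moves --moves '[0,0,-0.1,0,0,0,0,0,-0.1,0,0,0,0,0,-0.1,0,0,0]'

```text
clock: 20.58
tcp_pos: [0.4391, 0.0949, 0.1348]
orientation: [-0.0, 0.58, 0.815, -0.0]
wrist_force: [-0.5, -0.5, -0.3]
finger_gap: -0.0003
grip_force: 0.0
```

Call:
apply_moves --moves '[0,0,-0.1,0,0,0,0,0,-0.1,0,0,0,0,0,-0.1,0,0,0]'

```text
clock: 20.83
tcp_pos: [0.4391, 0.0949, 0.1324]
orientation: [-0.0, 0.58, 0.815, -0.0]
wrist_force: [-0.4, -0.2, -0.1]
finger_gap: -0.0003
grip_force: 0.0
```

Call:
apply_moves --moves '[0,0,-0.1,0,0,0,0,0,-0.1,0,0,0,0,0,-0.1,0,0,0]'

```text
clock: 21.08
tcp_pos: [0.439, 0.0949, 0.1298]
orientation: [-0.0, 0.58, 0.815, -0.0]
wrist_force: [-0.6, 1.0, -0.2]
finger_gap: -0.0
grip_force: 0.0
```

Call:
apply_moves --moves '[0,0,-0.1,0,0,0,0,0,-0.1,0,0,0,0,0,-0.1,0,0,0]'

```text
clock: 21.33
tcp_pos: [0.4391, 0.0949, 0.1274]
orientation: [-0.0, 0.58, 0.815, -0.0]
wrist_force: [-0.5, -0.3, -0.4]
finger_gap: -0.0003
grip_force: 0.0
```

Call:
apply_moves --moves '[0,0,-0.1,0,0,0,0,0,-0.1,0,0,0,0,0,-0.1,0,0,0]'

```text
clock: 21.58
tcp_pos: [0.4391, 0.0949, 0.1249]
orientation: [-0.0, 0.58, 0.815, -0.0]
wrist_force: [-0.8, 0.5, 0.5]
finger_gap: 0.0001
grip_force: 0.0
```

The tip is between 143 and 159 mm, opposite the shoe face. I start pushing.

Call:
apply_moves --moves '[0.19,0.065,0,0,0,0,0.38,0.13,0,0,0,0,0.57,0.2,0,0,0,0,0.76,0.26,0,0,0,0,0.94,0.33,0,0,0,0,1.13,0.39,0,0,0,0]'

```text
clock: 22.08
tcp_pos: [0.4679, 0.105, 0.125]
orientation: [-0.0, 0.58, 0.815, -0.0]
wrist_force: [-2.9, 0.7, 0.8]
finger_gap: -0.0001
grip_force: 1.1
```

```bash
python3 look.py pics/l5.png; python3 -c "
from workcell import status
s=status.get_state();print(s['tcp_pos'],s['wrist_force'])"
```

```text
[0.46887466 0.10500088 0.12506925] [0.61710495 0.39823251 0.63547724]
```

View pics/l5.png

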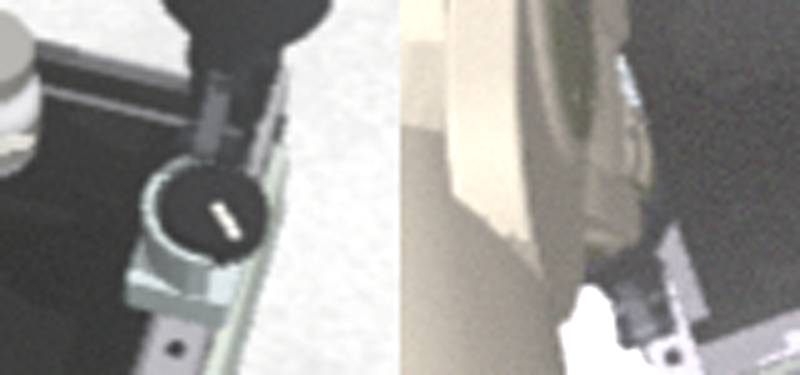

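The picture shows the shoe and screw sliding back, with the finger on the front face at about (225,130). I continue to the stops.

Call:
apply_moves --moves '[0.26,0.09,0,0,0,0,0.53,0.18,0,0,0,0,0.79,0.27,0,0,0,0,1.06,0.37,0,0,0,0,1.32,0.46,0,0,0,0,1.59,0.55,0,0,0,0,1.74,0.6,0,0,0,0,1.85,0.64,0,0,0,0,1.85,0.64,0,0,0,0]'

```text
clock: 22.93
tcp_pos: [0.5072, 0.1185, 0.1248]
orientation: [-0.004, 0.58, 0.815, -0.006]
wrist_force: [-22.5, -10.0, 17.9]
finger_gap: -0.0002
grip_force: 13.7
```

Call:
apply_moves --moves '[0.11,0.04,0,0,0,0,0.11,0.04,0,0,0,0,0.11,0.04,0,0,0,0]'

```text
clock: 23.18
tcp_pos: [0.5071, 0.1185, 0.1248]
orientation: [-0.005, 0.58, 0.814, -0.008]
wrist_force: [-30.1, -13.2, 22.5]
finger_gap: -0.0
grip_force: 17.9
```

Call:
apply_moves --moves '[0.11,0.04,0,0,0,0,0.11,0.04,0,0,0,0,0.11,0.04,0,0,0,0]'

```text
clock: 23.43
tcp_pos: [0.507, 0.1185, 0.1248]
orientation: [-0.006, 0.58, 0.814, -0.01]
wrist_force: [-38.4, -17.1, 28.4]
finger_gap: -0.0002
grip_force: 22.6
```

Firm resistance. I back off and check the bar's place.

Call:
apply_moves --moves '[-0.2,-0.07,0,0,0,0,-0.5,-0.17,0,0,0,0,-1,-0.35,0,0,0,0,-1.5,-0.52,0,0,0,0,-2,-0.7,0,0,0,0,-2.5,-0.87,0,0,0,0,-3,-1.04,0,0,0,0,-3.5,-1.2,0,0,0,0,-3.5,-1.2,0.8,0,0,0,-3.5,-1.2,1.6,0,0,0,-3.5,-1.2,2.4,0,0,0,-3.5,-1.2,2.4,0,0,0,-3.5,-1.2,2.4,0,0,0]'

```text
clock: 24.52
tcp_pos: [0.4338, 0.0928, 0.1862]
orientation: [0.002, 0.58, 0.815, 0.001]
wrist_force: [0.0, -0.5, -1.4]
finger_gap: -0.0
grip_force: 0.0
```

```bash
python3 - <<'E'
from workcell import vision
from h import *
import cv2
s0=cam("scene")["image"];d=vision.read_camera("scene")
t=vision.read_camera("top")
K,T=d["camera_matrix"],d["camera_from_world"]
def pr(c,p):
    q=c["camera_from_world"]@[*p,1];u=c["camera_matrix"]@q[:3];return u[:2]/u[2]
u=np.array([.9447,.3279]);n=np.array([-.3279,.9447]);C=np.array([.4865,.1157])
# white line (bright) inside the head: scan scene for dark disc by model: sample head-top disc darkness vs ring for bar positions
for nm,c in(("scene",d),("top",t)):
    g=cv2.cvtColor(c["image"],cv2.COLOR_BGR2GRAY).astype(float);best=[]
    for b in np.arange(50,80,.5):
        f=lambda r:np.mean([cv2.getRectSubPix(g.astype(np.float32),(1,1),tuple(map(float,pr(c,[*(C+(b*1e-3+r*np.cos(a))*u+r*np.sin(a)*n),.191]))))[0,0] for a in np.linspace(0,2*np.pi,48)])
        best.append((f(.021)-f(.0275),b))
    print(nm,sorted(best)[:4])
c=[np.hstack([cv2.resize(x["image"][y0:y0+110,x0:x0+120],(400,367),interpolation=2) for x,y0,x0 in((d,195,230),(t,120,165))])]
cv2.imwrite("pics/l6.png",cv2.convertScaleAbs(c[0],alpha=1.4,beta=20))
pickle.dump((d,t),open("end.pkl","wb"))
E
```

```text
scene [(np.float32(-60.75393), np.float64(71.5)), (np.float32(-60.02855), np.float64(72.0)), (np.float32(-59.83497), np.float64(71.0)), (np.float32(-58.268913), np.float64(70.5))]
top [(np.float32(-10.810242), np.float64(75.5)), (np.float32(-10.759926), np.float64(72.0)), (np.float32(-10.757896), np.float64(76.0)), (np.float32(-10.715218), np.float64(71.5))]
```

View pics/l6.png

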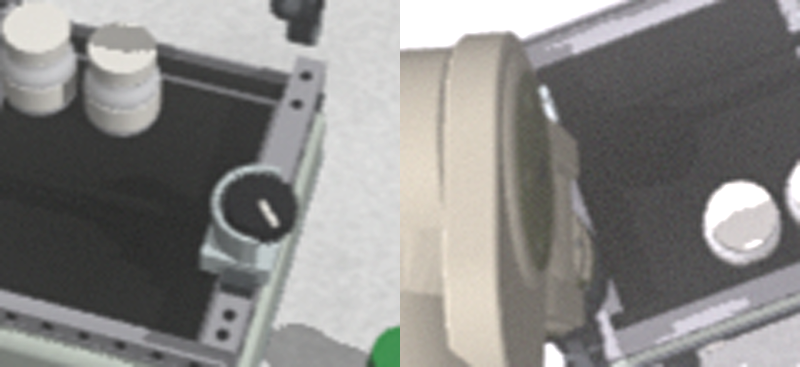

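The bar is against its stops (measured about 70 mm). The screw line hasn't moved, the jars are standing and the gripper is clear.

```bash
python3 -c "
from workcell import job
print(job.hand_in())"
```

```text
the job is handed in; nothing more can be done
None
```

I turned the screw out about 2.1 turns, pushed the bar back to its end stops (about 70 mm by camera) with the jars still standing, and handed the job in; no verdict came back.

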